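# Move the sampler's dip probe to the flask

### The arm

A 6-joint arm with a two-finger parallel gripper is mounted at the origin on the work surface. World frame = base frame: x ahead of the robot, y to its left, z up, the work surface at z = 0. Lengths are in m, angles in rad, forces in N, time in s.
With the tool pointing down it reaches from about 0.325 to 0.925 m from the base axis. Payload 3.1 kg.
Tool frame: the origin (TCP) lies midway between the tips of the shut fingers; the grasp point (between the pads) lies 19 mm behind it; z points along the fingers, y is the line along which they close (so a half turn about z gives the same grasp; the last joint's range is limited). The gripper opens to 85 mm and grips with 20 to 120 N. Pads are 22 mm wide; open, the fingers measure 114 mm over their backs; the gripper's body (76 mm by 85 mm) begins 54 mm behind the grasp point. The pads swing forward as they close: fully open they stand 13 mm farther back than shut.
Start: joints at [-1.275, 0.217, 1.613, -0, 1.311, -0.112], TCP at [0.248, -0.574, 0.231] pointing down, gripper open.
Joint ranges: [-2.75, 2.75], [-0.78, 2.1], [0.31, 2.55], [-1.13, 4.27], [0.13, 2.63], [-2.58, 2.58]. Speed limits (rad/s): [2.79, 2.79, 3.14, 3.14, 3.14, 3.14].

### API

Orientations are given as a unit quaternion [w, x, y, z].
In Python, from cell import bot gives the robot as it stands. Calls block until the motion is done:
- bot.move_to(position, orientation): joint-space move of the TCP to a pose.
- bot.move_straight(position, rate=0.15, attitude=None): straight line of the TCP; attitude=None keeps the orientation; rate is the mean speed in m/s.
- bot.move_joints(angles): joint-space move.
- bot.release() and bot.close_gripper(): open the fingers fully, or close them until they stop; the grip force is fixed at half the most.
- bot.wait(seconds).
- bot.inverse_kinematics(position, orientation): joint angles nearest the present ones, or None.
- bot.get_obs(): the state.
- bot.capture(name): name is "side" or "top"; returns the picture (480x640x3 uint8, red, green, blue); there is no depth.
- bot.camera_params(name): a dict with "camera_matrix" (3x3 intrinsics, pixels), "camera_from_world" (4x4, takes a point from world to camera coordinates). Camera axes: x right, y up, looking along -z (the intrinsics and any distortion apply to the point x, -y, -z); pixel columns grow to the right and rows downward; lengths in m; the calibration is good to about 2 mm. A picture is of the moment at which its call begins. camera_params takes no time and is no camera call.
A pose or a line that the arm cannot do raises bot.PlanningError and nothing moves.
- bot.finish_job(): hands the job in; it is judged then, once.
The state is a dict: "time_s": time; "joint_positions": joint angles; "qd": joint speeds; "joint_torque": joint torques, N m; "position": TCP position; "eef_rot": TCP orientation; "force": force on the tool from outside, world axes, zero at the start; "ft_torque": the same for the moment, N m; "grip_width": opening from 0.0 (shut) to 1.0 (fully open); "grasp_force": force on a finger pad.
Only numpy, scipy, OpenCV 4.12 (cv2) and the standard library are available. Lean on these libraries where they do the work, as an engineer would, in place of code of your own. Each camera call takes 0.05 s, during which the arm holds its last target. There are 200 camera calls.

### The job

Take the sampler's dip probe from the rinse cup over to the conical flask: push its cap so that it lets go and springs up, then pull the index plunger and, with the probe up, slide the carriage to the flask and let the plunger drop fully home in the hole there, and finally push the cap again until the probe stays latched down in the flask. Keep all four vessels standing in their compartments and do not disturb the other things on the bench.

Things in the scene. Friction and masses are not known exactly. Their poses are not given: they have to be found in the camera images.
- sampler: The bench sampler, fixed: dark grey base plate 185 x 390 x 10 mm with a grey plastic four-place vessel tray and, on the robot's side of it, a bare steel square rail between two end feet. Origin on the bench right under the rail's middle; y runs along the rail and the row of vessels, x across from the rail to the tray (95 mm to the tray's middle line), z up.
- tray (a point): Middle of the tray's floor, 12 mm above the bench. Its four square compartments are 62 mm wide and 68 mm apart, walls 22 mm above the bench; their middles lie at -102, -34, +34 and +102 mm along the sampler's y from here. The first (-102) holds the rinse cup.
- rail (a point): Middle of the rail's top face (25 mm wide, 85 mm above the bench). In it is one 10 mm index hole per compartment. The first compartment's hole is level with its middle; the other three were drilled to suit and lie up to 4 mm to either side of their compartments' middles along the rail, unevenly spaced: the one wanted has to be found by feel.
- carriage (a point): Middle of the top of the carriage, an aluminium sleeve 37 mm wide and 70 mm long that slides along the rail with about 2.5 N of friction; 91 mm above the bench. A bracket plate on its tray side, 42 mm from its middle and up to 150 mm above the bench, holds the sensor box out over the tray. At the start it is locked in the hole of the rinse cup's compartment.
- sensor (a point): Middle of the top of the grey sensor box (44 mm across the rail, 50 mm along it, 112 to 164 mm above the bench), 95 mm from the rail's middle line. It is part of the carriage and carries the dip probe.
- plunger_knob (a point): Middle of the index plunger's knob, a grey upright cylinder 26 mm across and 24 mm high on top of the carriage, over the rail. 118 mm above the bench when home. Free room on both sides of it along the rail.
- plunger (a joint): Lift of the spring plunger, m: 0 = pin home in a hole (locked, 1 mm play either way), about 0.0075 = pin resting on the rail between holes, 0.012 = up at its stop. The spring pulls down with 7 N at 0, 11 N at 0.012. Above 0.008 the carriage can be slid by the knob. Let go beside a hole, the pin rides on the rail and drops in when the carriage is slid slowly to within 1 mm of any hole.
- probe_cap (a point): Middle of the top face of the dip probe's round grey push cap, 30 mm across, 10 mm thick, on a stem through the sensor box; it has the knob's place along the rail and lies 95 mm from it on the tray side. 186 mm above the bench when latched down, 226 mm when up.
- probe (a joint): Height of the dip probe above its latched position, m: 0 = latched down, 0.040 = sprung up, tip clear of every vessel, -0.009 = pressed onto its rigid stop. Push latch: each press down to the stop and letting go changes the state, down to up or up to down; a press short of the stop may not. Its spring pushes up with 2 N when up, 4 N when down. Starts latched down in the rinse cup.
- probe_tip (a point): Lower end of the dip probe, a steel rod 5 mm thick, straight below the cap (120 mm under the cap's top).
- flask: The conical flask that is wanted: clear glass, 51 mm across at the foot, tapering to a neck 34 mm across outside and 29 mm inside, 85 mm high, about 120 g. Loose in any one of the three compartments other than the first, up to 4 mm off its middle each way. Origin: centre of its underside.
- flask_mouth (a point): Centre of the conical flask's rim, 85 mm above its underside.
- rinse_cup: Straight-sided steel rinse cup, 52 mm across, 78 mm high, open at the top, loose in the first compartment (y = -102 mm). Origin: centre of its underside.
- round_bottle: Open round clear glass bottle with a straight body 50 mm across, a shoulder and a 31 mm neck, 80 mm high, loose in its compartment. Not the one wanted. Origin: centre of its underside.
- square_bottle: Open square clear glass bottle, 50 x 50 mm, with a 31 mm round neck, 78 mm high, loose in its compartment. Not the one wanted. Origin: centre of its underside.
- screw_cap: Bystander: black screw cap, 34 mm across, 13 mm high, lying on the base plate's left end.
- brass_union: Bystander: small brass pipe union, 16 mm across, 22 mm high, standing on the base plate's right end.
- hex_key: Bystander: dark steel hex key, 6 mm thick, 85 mm long, on the bench left of the sampler.
- wrench: Bystander: steel spanner 150 mm long, on the bench right of the sampler.
- stoppered_jar: Bystander: closed glass jar, 68 mm across, 110 mm high, left of the sampler.
- spare_sensor: Bystander: grey sensor box 50 x 50 x 60 mm with two brass ports, right of the sampler.
- beaker: Bystander: open glass cup 60 mm across, 75 mm high, right of the sampler.

How it is judged:
By the outcome, as a careful person would: the job done as asked, in the order asked, and still so for the second after the job is handed in, with the robot touching nothing.
It also fails if it takes over 64 s, if anything falls off the work surface, if the arm or the gripper's body presses on something with over 40 N, if the wrist force passes 120 N, or if a joint passes its speed limit or range.

## Working session

There is one attempt and no reset: what is moved stays moved. The work goes in short steps, each a Python script; the robot and the scene stay as the last script left them, time stands still between calls to the robot, and variables do not carry over. Pictures are saved under pics/ and viewed, at most 10 in all, crops included, and the job is handed in when it is done.

```bash
ls; mkdir -p pics
python3 - <<'E'
from cell import bot
import cv2
for n in("side","top"):
    im=bot.capture(n); cv2.imwrite(f"pics/{n}0.png",im[:,:,::-1])
    p=bot.camera_params(n); print(n,p)
o=bot.get_obs(); print(o)
E
```

```text
pics
side {'camera_matrix': array([[509.6180348 ,   0.        , 314.21459338],
       [  0.        , 509.6180348 , 242.73542285],
       [  0.        ,   0.        ,   1.        ]]), 'camera_from_world': array([[-0.82910799, -0.55851559, -0.02530357,  0.43516585],
       [ 0.26572681, -0.4334794 ,  0.86109516, -0.25670802],
       [-0.49190365,  0.70721705,  0.5078138 , -1.10518564],
       [ 0.        ,  0.        ,  0.        ,  1.        ]])}
top {'camera_matrix': array([[608.64863378,   0.        , 323.80806979],
       [  0.        , 608.64863378, 238.28857005],
       [  0.        ,   0.        ,   1.        ]]), 'camera_from_world': array([[-0.02706946, -0.99963193,  0.00180067,  0.01017267],
       [ 0.97859507, -0.02613208,  0.2041294 , -0.50680355],
       [-0.20400721,  0.0072878 ,  0.97894226, -1.39285303],
       [ 0.        ,  0.        ,  0.        ,  1.        ]])}
{'time_s': 0.1, 'joint_positions': array([-1.27519853e+00,  2.17683026e-01,  1.61476547e+00, -1.49354557e-05,
        1.31129099e+00, -1.12174259e-01]), 'qd': array([ 8.31749392e-05, -8.66864090e-04, -3.46033456e-03,  3.09050905e-04,
       -7.16152773e-04,  1.09413317e-03]), 'joint_torque': array([-6.96108818e-04, -3.98077834e+01, -3.04971206e+01, -1.81665296e-04,
        4.24102909e-03, -1.56880742e-05]), 'position': array([ 0.24767183, -0.57304324,  0.23010045]), 'eef_rot': array([-1.06824218e-03,  9.79286192e-01,  2.02478153e-01, -1.05492061e-04]), 'force': array([-0.03575928,  0.16747707,  0.6863281 ]), 'ft_torque': array([-0.00712746,  0.00539511, -0.01803635]), 'grasp_force': 0.0, 'grip_width': 0.9990880200238103}
```

View pics/side0.png

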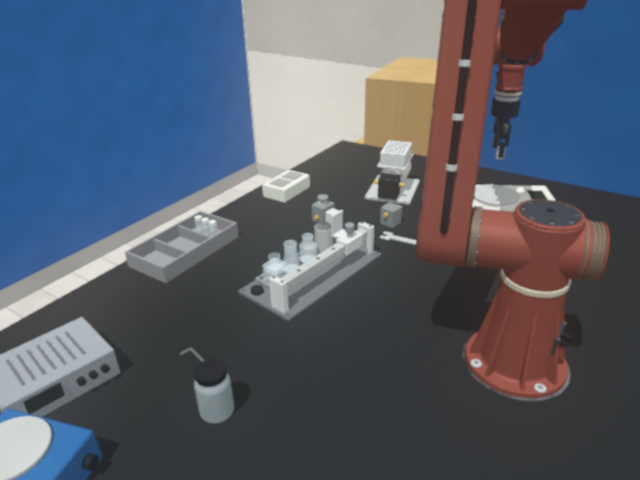

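View pics/top0.png

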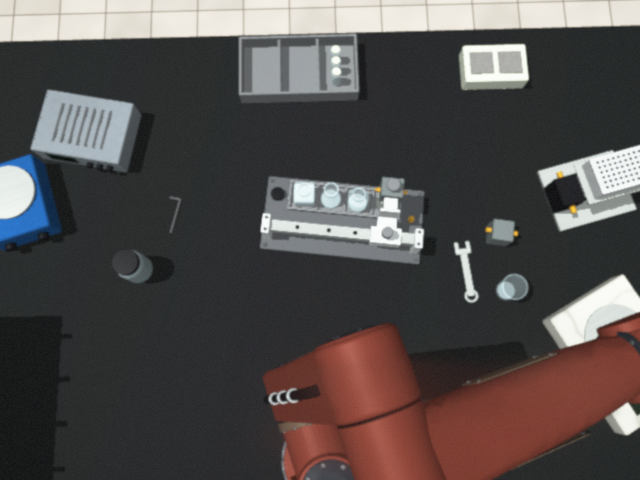

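The side view shows the sampler at about (320,255). In the top view its carriage and knob are at (388,233), the cap at (393,184), and the square bottle at (304,193), with two round vessels at (331,195) and (358,200). I'll zoom in to tell those two apart.

Run:
```python
import cv2,numpy as np
s=cv2.imread("pics/side0.png")[185:315,235:390]; t=cv2.imread("pics/top0.png")[170:270,250:435]
s=cv2.resize(s,(620,520),interpolation=cv2.INTER_CUBIC); t=cv2.resize(t,(777,420),interpolation=cv2.INTER_CUBIC)
cv2.imwrite("pics/sc.png",s);cv2.imwrite("pics/tc.png",t)
```

```text
(no output)
```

View pics/sc.png

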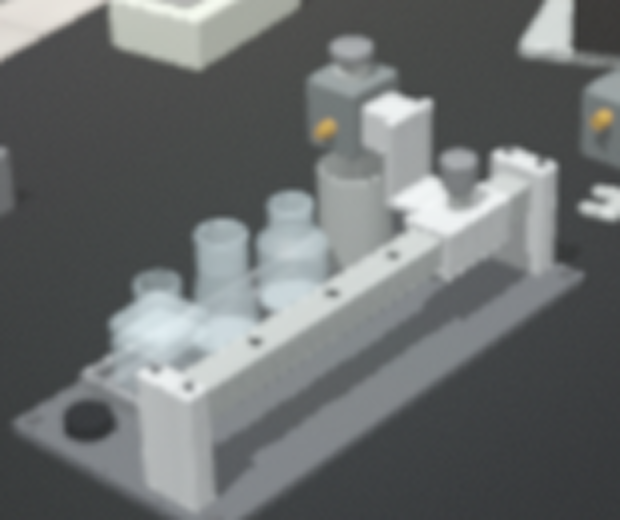

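View pics/tc.png

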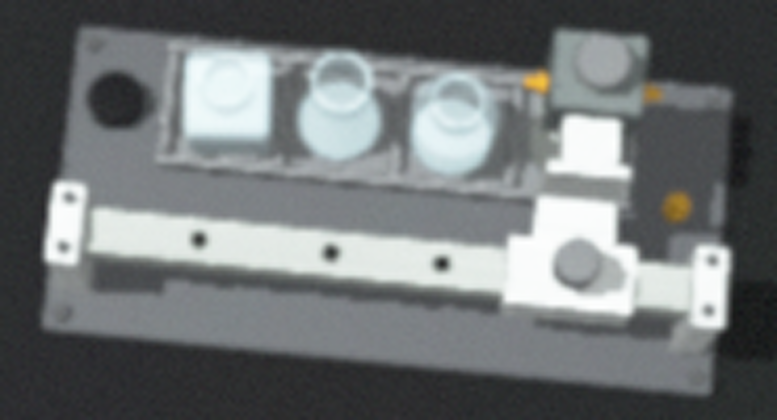

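In the side crop the middle glass at (220,270) tapers, so it is the conical flask. The one at (290,240) has a shoulder, so it is the round bottle. The flask is therefore in the third compartment (+34). The top crop shows the rail holes at (199,239), (331,252) and (442,263), the knob at (577,262), and the cap at (605,60). Next I'll measure all of these.

```bash
cat > h.py <<'E'
import numpy as np, cv2
from cell import bot
def ray(cam,uv,z):
    p=bot.camera_params(cam); K=p["camera_matrix"]; T=p["camera_from_world"]
    d=np.linalg.solve(K,[uv[0],uv[1],1.]); d=np.array([d[0],-d[1],-d[2]])
    R=T[:3,:3]; c=-R.T@T[:3,3]; w=R.T@d
    return c+w*(z-c[2])/w[2]
def dark(g,uv,r=3):
    u,v=int(round(uv[0])),int(round(uv[1])); p=g[v-r:v+r+1,u-r:u+r+1].astype(float)
    w=np.clip(np.percentile(p,60)-p-25,0,None); y,x=np.mgrid[v-r:v+r+1,u-r:u+r+1]
    return np.array([(w*x).sum(),(w*y).sum()])/w.sum()
E
python3 - <<'E'
from h import *
np.set_printoptions(precision=4,suppress=True)
t=cv2.imread("pics/top0.png"); s=cv2.imread("pics/side0.png")
gt=cv2.cvtColor(t,6); gs=cv2.cvtColor(s,6)
c=lambda p,o,k:(np.array(p)+.5)/k+o-.5
H=[]
for p in [(199,239),(331,252),(442,263)]:
    uv=dark(gt,c(p,(250,170),4.2)); h=ray("top",uv,.085); H.append(h); print("hole top",uv,h)
for p in [(256,342),(333,293),(392,255)]:
    uv=dark(gs,c(p,(235,185),4)); print("hole side",uv,ray("side",uv,.085))
# knob and cap: grey discs darker than the white carriage -> print local values for thresholds
k=c((577,262),(250,170),4.2); print("knob",k,ray("top",k,.130)); 
k=c((605,60),(250,170),4.2); print("cap",k,ray("top",k,.186))
k=c((459,159),(235,185),4); print("knob s",ray("side",k,.130))
k=c((351,47),(235,185),4); print("cap s",ray("side",k,.186))
for cam,p,o,kk in [("top",(341,82),(250,170),4.2),("side",(221,229),(235,185),4)]:
    print("flask mouth",ray(cam,c(p,o,kk),.097))
print(gt[222:242,378:404])
for g in t[178:192,382:404,2]: print(*g)
E
```

```text
hole top [296.9041 226.5944] [0.5296 0.0587 0.085 ]
hole top [328.3524 229.7596] [ 0.52   -0.0143  0.085 ]
hole top [354.7033 232.3421] [ 0.5123 -0.0754  0.085 ]
hole side [298.8109 270.3682] [0.5282 0.0604 0.085 ]
hole side [317.8597 258.0132] [ 0.5196 -0.0131  0.085 ]
hole side [331.8605 246.9186] [ 0.5185 -0.0795  0.085 ]
knob [387. 232.] [ 0.5013 -0.1453  0.13  ]
cap [393.6667 183.9048] [ 0.5966 -0.1588  0.186 ]
knob s [ 0.5012 -0.1419  0.13  ]
cap s [ 0.5957 -0.154   0.186 ]
flask mouth [ 0.6145 -0.0227  0.097 ]
flask mouth [ 0.6186 -0.0257  0.097 ]
[[247 251 252 252 252 252 252 252 252 252 252 251 252 251 251 251 251 247
  206 124  92  86  86  81  78  75]
 [247 250 250 251 251 251 251 251 251 251 251 251 251 251 251 251 251 247
  205 117  78  80  79  77  79  80]
 [249 250 251 251 251 250 250 250 250 249 249 250 250 250 250 250 250 247
  201 115  77  79  76  78  79  76]
 [251 252 252 252 251 251 251 249 247 244 244 247 248 249 249 249 249 245
  201 115  80  76  78  77  76  81]
 [252 253 253 252 252 251 248 243 232 221 223 236 243 247 250 250 250 246
  201 117  82  78  78  79  74
[... 2140 characters left out ...]
62 143 118 110 115 104
131 146 148 145 141 149 159 162 161 161 162 161 163 164 161 163 159 145 119 99 97 90
133 146 148 144 140 145 156 164 163 163 162 161 163 165 163 163 159 141 114 96 92 82
134 149 149 146 140 136 152 161 163 161 164 162 164 161 162 163 157 131 107 97 92 79
141 151 150 149 142 133 144 156 163 161 163 165 162 166 161 160 145 118 101 92 89 73
142 149 152 150 145 135 135 145 155 160 159 163 161 162 155 146 126 103 94 95 90 75
141 147 150 150 149 137 133 134 137 147 153 154 155 148 141 120 103 95 93 97 100 95
134 142 148 150 149 148 143 135 126 123 127 130 125 120 109 95 93 91 100 110 118 121
143 146 151 150 151 151 150 144 136 126 113 106 105 101 95 96 96 100 116 130 130 134
```

```bash
cat >> h.py <<'E'
A=np.array([.128,.9918,0]); A/=np.linalg.norm(A)      # along rail
X=np.array([A[1],-A[0],0])                            # rail -> tray
a=-np.arcsin(A[0])*-1/2
a=(np.arctan2(A[1],A[0])-np.pi/2)/2
Q=np.array([0,np.cos(a),np.sin(a),0])
def O(): return bot.get_obs()
def press(xy,ztop,zmin,fmax=14):
    "push a shut gripper down on the cap until the stop is felt"
    bot.move_straight([*xy,ztop+.004],.08); f0=O()["force"][2]
    z=ztop
    while z>zmin:
        bot.move_straight([*xy,z],.03); o=O(); f=o["force"][2]-f0
        print(f"z {z:.4f} act {o['position'][2]:.4f} f {f:.1f}")
        if f>fmax: break
        z-=.0015
E
python3 - <<'E'
from h import *
np.set_printoptions(precision=4,suppress=True)
print(Q)
bot.close_gripper()
bot.move_to([.596,-.1565,.25],Q); o=O(); print(o["time_s"],o["position"],o["eef_rot"],o["force"])
press((.596,-.1565),.188,.172)
bot.move_straight([.596,-.1565,.27],.15); print(O()["time_s"])
for n in("side","top"): cv2.imwrite(f"pics/{n}1.png",bot.capture(n)[:,:,::-1])
s=cv2.imread("pics/side1.png")[155:285,285:440]; cv2.imwrite("pics/sc1.png",cv2.resize(s,(620,520)))
E
```

```text
[ 0.      0.9979 -0.0641  0.    ]
2.825 [ 0.5958 -0.1573  0.25  ] [ 0.0002  0.9979 -0.0646 -0.0001] [-0.0834 -0.508   0.252 ]
z 0.1880 act 0.1881 f 0.3
z 0.1865 act 0.1864 f -0.1
z 0.1850 act 0.1856 f 2.1
z 0.1835 act 0.1840 f 4.4
z 0.1820 act 0.1822 f 4.3
z 0.1805 act 0.1806 f 4.2
z 0.1790 act 0.1791 f 4.2
z 0.1775 act 0.1777 f 4.1
z 0.1760 act 0.1770 f 7.2
z 0.1745 act 0.1770 f 12.1
z 0.1730 act 0.1769 f 17.3
7.2833
```

View pics/sc1.png

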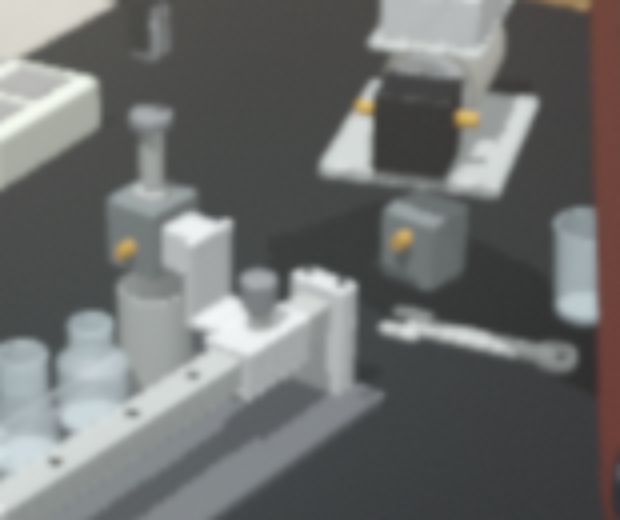

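The probe sprang up: the cap is now at (151,117) with its stem showing above the sensor box. Next comes the knob.

Run:
```python
from h import *
np.set_printoptions(precision=4,suppress=True)
K=np.array([.5013,-.144,0])
bot.move_straight(K+[0,0,.25],.2); bot.release(); bot.move_straight(K+[0,0,.101],.15); f0=O()["force"]
bot.close_gripper(); o=O(); print(o["time_s"],o["position"],o["force"]-f0,o["grip_width"],o["grasp_force"])
p=o["position"].copy()
for d in(.002,.004,.006,.008,.0095,.0105):
    bot.move_straight([K[0],K[1],.101+d],.04); o=O(); print(d,o["position"],o["force"]-f0,o["grip_width"])
print(o["time_s"]); np.save("f0.npy",f0)
```

```text
10.5417 [ 0.5015 -0.1443  0.1017] [-2.2859 -0.4609  5.1613] 0.282661957523715 58.705227971076965
0.002 [ 0.5014 -0.1442  0.102 ] [ 4.1274 -1.3099 -6.9485] 0.28278447105389476
0.004 [ 0.5014 -0.1442  0.1044] [ 4.0535 -2.7379 -7.7801] 0.2840411999287002
0.006 [ 0.5014 -0.1441  0.1066] [ 4.1977 -2.7595 -8.2156] 0.28055432726757384
0.008 [ 0.5013 -0.1441  0.1086] [ 4.2757 -2.3385 -8.545 ] 0.28480680701656164
0.0095 [ 0.5013 -0.144   0.11  ] [ 5.1068 -3.1287 -9.3085] 0.28324662841948056
0.0105 [ 0.5013 -0.144   0.1109] [ 4.6794 -3.1747 -9.8967] 0.28185627559997967
12.0417
```

Run:
```python
from h import *
np.set_printoptions(precision=4,suppress=True)
K=np.array([.5013,-.144,0]); f0=np.load("f0.npy"); off=0.
def rep(s):
    o=O(); f=o["force"]-f0; print(f"{s:.4f}",(o["position"]-K)@A,(o["position"]-K)@X,o["position"][2],"f along/across/z",f@A,f@X,f[2],"t",o["time_s"]); return f
bot.move_straight(K+[0,0,.1126],.03); rep(0)
for s in (.003,.03,.065,.1,.1285):
    bot.move_straight(K+A*s+X*off+[0,0,.1126],.05); f=rep(s)
    if s>.01 and abs(f@X)>3: off+=np.clip(f@X/3300*.6,-.0015,.0015)
print(off)
```

```text
0.0000 3.4296258290392335e-05 3.973266022541933e-05 0.11189409405598745 f along/across/z -2.9996871036390993 5.185760577178189 -11.524244601806418 t 12.2917
0.0030 0.003460348551317807 3.0046077102026386e-05 0.11182339589039755 f along/across/z -2.1154307345956096 5.334488204527614 -10.217221122174271 t 12.5417
0.0300 0.030818827646923688 4.4043412865241044e-05 0.11182483608666915 f along/across/z 0.11776931208070963 5.44243215166695 -10.548054989521665 t 13.2333
0.0650 0.06556789528612712 0.0001615932459516655 0.11202363217163322 f along/across/z 0.7465276315228139 2.8357088556234586 -10.100571962456591 t 14.0833
0.1000 0.10111230269351658 0.0002839886900125077 0.11223061272638901 f along/across/z 2.2402619454173243 -1.2559751571455964 -10.23523717349947 t 14.9333
0.1285 0.1296018442230316 0.0004196915631368397 0.11232882996001922 f along/across/z 2.4571706302624374 -3.624772765456161 -10.358363762723123 t 15.65
0.00033048352476559807
```

Run:
```python
from h import *
np.set_printoptions(precision=4,suppress=True)
K=np.array([.5013,-.144,0]); f0=np.load("f0.npy"); off=.0003
o=O(); p=o["position"]; s=(p-K)@A
b=K+X*off
bot.move_straight(b+A*.1285+[0,0,.1085],.03); o=O(); print(o["position"],o["force"]-f0)
bot.release(); o=O(); print("released",(o["position"]-K)@A,o["force"]-f0)
bot.move_straight(b+A*.1285+[0,0,.100],.05)
bot.move_straight(b+A*.154+[0,0,.100],.08); bot.wait(.2); f1=O()["force"]
c=.154
while c<.170:
    c+=.0005; bot.move_straight(b+A*c+[0,0,.100],.01); o=O(); f=o["force"]-f1
    print(f"{c:.4f} {(o['position']-K)@A:.4f} al {f@A:.1f} ac {f@X:.1f} z {f[2]:.1f}")
    if f@A<-8: break
print(O()["time_s"])
```

```text
[ 0.5183 -0.0158  0.1092] [-3.7481  3.9107 -5.0603]
released 0.1284282765495771 [-0.4164 -0.1362 -0.3242]
0.1545 0.1543 al -0.4 ac 0.4 z 0.3
0.1550 0.1550 al -0.5 ac 1.0 z 0.3
0.1555 0.1555 al 0.1 ac 0.8 z -0.6
0.1560 0.1560 al -0.2 ac 0.4 z -0.2
0.1565 0.1565 al -0.3 ac 1.3 z -0.0
0.1570 0.1570 al 0.2 ac 1.1 z -0.1
0.1575 0.1575 al -0.2 ac 0.9 z 0.1
0.1580 0.1580 al -0.7 ac 1.7 z 0.2
0.1585 0.1585 al -0.4 ac 1.2 z 0.5
0.1590 0.1590 al -0.3 ac 1.0 z 0.2
0.1595 0.1591 al -2.5 ac 0.7 z 0.2
0.1600 0.1593 al -5.5 ac 1.0 z -0.6
0.1605 0.1607 al -3.4 ac 0.8 z -1.1
0.1610 0.1612 al -2.1 ac 0.6 z -1.2
0.1615 0.1617 al -0.7 ac 0.8 z -1.1
0.1620 0.1621 al -1.8 ac -0.2 z -0.8
0.1625 0.1625 al -1.9 ac 1.0 z -0.7
0.1630 0.1628 al -4.6 ac 0.5 z -1.7
0.1635 0.1629 al -5.4 ac 0.7 z -1.7
0.1640 0.1629 al -6.7 ac 0.3 z -1.1
0.1645 0.1630 al -7.6 ac 0.4 z -2.3
0.1650 0.1630 al -8.8 ac -0.3 z -2.1
23.05
```

Run:
```python
from h import *
np.set_printoptions(precision=4,suppress=True)
K=np.array([.5013,-.144,0]); b=K+A*.133
bot.move_straight(K+A*.135+[0,0,.100],.1); bot.move_straight(b+[0,0,.17],.15); bot.close_gripper()
bot.move_straight(b+[0,0,.142],.1); f1=O()["force"]; z=.140
while z>.125:
    bot.move_straight(b+[0,0,z],.02); o=O(); f=(o["force"]-f1)[2]
    if f>2.5: break
    z-=.001
print("knob top",z,o["position"][2],f)
bot.move_straight(b+[0,0,.20],.15); bot.move_straight(b-X*.06+[0,0,.26],.15)
print(O()["time_s"])
for n in("side","top"): cv2.imwrite(f"pics/{n}2.png",bot.capture(n)[:,:,::-1])
s=cv2.imread("pics/side2.png")[155:285,235:390]; t=cv2.imread("pics/top2.png")[165:265,250:435]
cv2.imwrite("pics/c2.png",np.hstack([cv2.resize(s,(390,327)),cv2.resize(t,(400,327))]))
```

```text
knob top 0.129 0.1299927107537689 5.280864629529286
29.6583
```

View pics/c2.png

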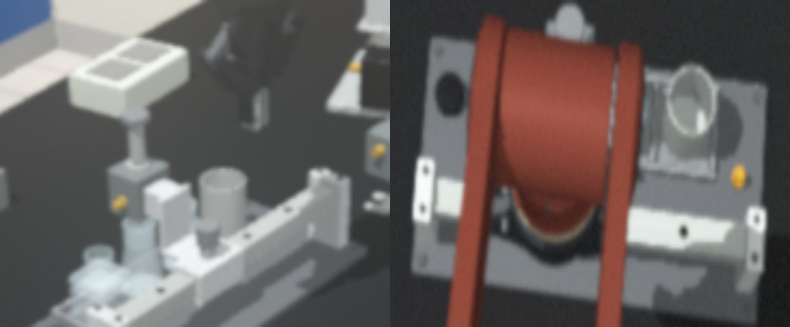

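Feeling for the knob's top gave 0.130, so the plunger is fully home. In the side half the sensor (140,180) stands over the conical flask (140,250), with the cap still up at (135,115). Next I'll press the cap down.

Run:
```python
from h import *
K=np.array([.5013,-.144,0]); c=K+A*.133+X*.0952
bot.move_straight(c+[0,0,.26],.15); f0=O()["force"][2]
bot.move_straight(c+[0,0,.19],.06); print("mid f",O()["force"][2]-f0)
z=.181
while z>.171:
    bot.move_straight([c[0],c[1],z],.03); o=O(); f=o["force"][2]-f0; print(f"{z:.4f} {o['position'][2]:.4f} {f:.1f}")
    if f>16: break
    z-=.0015
bot.move_straight(c+[0,0,.25],.08); bot.move_straight(c-X*.16+[0,0,.30],.2); print(O()["time_s"])
for n in("side","top"): cv2.imwrite(f"pics/{n}3.png",bot.capture(n)[:,:,::-1])
s=cv2.imread("pics/side3.png")[155:315,235:410]; t=cv2.imread("pics/top3.png")[165:265,250:435]
cv2.imwrite("pics/c3.png",np.hstack([cv2.resize(s,(390,357)),cv2.resize(t,(400,357))]))
```

```text
mid f 3.5400108933671124
0.1810 0.1811 5.0
0.1795 0.1797 5.5
0.1780 0.1781 4.2
0.1765 0.1771 6.5
0.1750 0.1770 11.0
0.1735 0.1769 16.1
36.0583
```

View pics/c3.png

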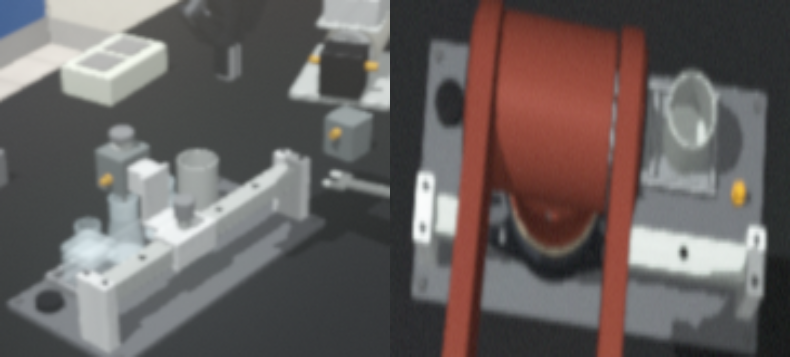

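The cap is down at (122,133), just above the sensor box. The flask stands beneath it, and the cup, bottles and bystanders look undisturbed. I'm handing the job in.

```bash
python3 -c "
from cell import bot
print(bot.finish_job())"
```

```text
the job is handed in; nothing more can be done
None
```

The job is handed in at about 36 s: the probe is latched down in the conical flask (third compartment), the plunger is fully home in the hole there, and nothing else looked disturbed in the last picture, though the arm hid part of the tray from above.

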